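Fill the last place in the milk crate and sweep the check bar over it

TASK

One place in the meal crate is still empty (a square paper mat lies on its floor). Of the two loose milk cartons on the table take the short one, which stays below the rim, and lower it upright into that place without dropping it; leave the tall carton where it stands. Then sweep the check bar by its knob over the whole crate to its far stop, to show that nothing sticks up above the rim, and let go.

Things in the scene. Friction and masses are not known exactly. Their poses are not given: they have to be found in the camera images.
- carton_mid (a point): Centre of the short white milk carton (upright, 58 x 58 mm base, 106 mm tall, 250 g), 53 mm above its underside. Upright walls to 56 mm, a 45-degree roof, then a fin to pinch from above: 10 mm thick (its y), 58 mm long (its x), free from 27 to 53 mm above this point; the roof stops fingertips lower. z up. The tall carton and a low round tub (104 x 71 mm) stand 150 mm or more away.
- gap (a point): Middle of the crate's empty place, on its floor 6 mm above the table, on a 66 mm paper mat. Grey fixed crate, 178 mm square, rim 119 mm above here; a 40 mm high cross makes four 80 mm square places, any may be empty; the others hold things up to 106 mm. z up, x along the crate's side in the bar's sweep direction. Set the carton's fin along x (either way): the gripper then clears the bar's knob.
- bar_knob (a point): Middle of the upright black knob (18 mm dia, 30 mm tall) on the check bar, 15 mm above the bar's top, 153 mm above the table. The steel bar (20 x 206 x 10 mm) lies across the crate 3 mm over the rim, parked at the robot's side 125 mm before the crate's middle. It slides 220 mm to the far stop along this point's +x (the gap's x), needs about 2 N and stays where left.
- tall_mid (a point): Centre of the tall white milk carton, 80 mm above its underside: same 58 x 58 mm base and shape, but 160 mm tall; it would stick out 41 mm above the rim. Loose, upright on the table. Not to be used or moved. z up.
Not all that is in view belongs to the job. Leave any pink or red look-alike of the part that bears carton_mid alone.

How it is judged:
By the outcome, as a careful person would: the job done as asked, in the order asked, and still so for the second after the job is handed in, with the robot touching nothing.
It also fails if it takes over 58 s, if anything falls off the work surface, if the arm or the gripper's body presses on something with over 40 N, if the wrist force passes 120 N, or if a joint passes its speed limit or range.

ROBOT

A 6-joint arm with a two-finger parallel gripper is mounted at the origin on the work surface. World frame = base frame: x ahead of the robot, y to its left, z up, the work surface at z = 0. Lengths are in mm, angles in rad, forces in N, time in s.
With the tool pointing down it reaches from about 275 to 850 mm from the base axis. Payload 19 kg.
Tool frame: the origin (TCP) lies at the very end of the fingers, on their centre line; the grasp point (between the pads) lies 19 mm behind it; z points along the fingers, x is the direction in which the jaws open and shut, and the axes are right-handed (so a half turn about z gives the same grasp; the last joint's range is limited). The gripper opens to 85 mm and grips with 20 to 120 N. Pads are 22 mm wide; open, the fingers measure 114 mm over their backs; the gripper's body (76 mm by 85 mm) begins 54 mm behind the grasp point. The pads swing forward as they close: fully open they stand 13 mm farther back than shut.
Start: joints at [-1.287, 0.15, 1.437, -0, 1.554, -0.134], TCP at [233.278, -525.52, 231.267] pointing down, gripper open.
Joint ranges: [-2.8, 2.8], [-0.68, 2.1], [0.12, 2.68], [-1.39, 4.53], [0.16, 2.79], [-2.81, 2.81]. Speed limits (rad/s): [1.89, 1.89, 2.22, 3.01, 3.01, 3.01].

INTERFACE

Orientations are given as a unit quaternion [x, y, z, w].
In Python, from bench import env, vision, workorder gives the robot as it stands.
- The arm moves only by the tool play_rows, never from a script. Its argument "increments" is a list of rows, each a list of 7 numbers: the opening in per cent of the stroke, from 0 (shut) to 100 (fully open), then the shift along the tool's x, y, z in cm, then the turn, a rotation vector about the tool's x, y, z in degrees. A call has 1 to 20 rows; each row shifts and turns the commanded pose from where the row before left it, along the tool's axes as they then stand; what a row does not reach is not made up. A row lasts 1/8 s, in which the tool goes at most 62.5 mm and 10.7 degrees, less where a joint would pass 70% of its speed; a pose out of reach is approached as far as the arm can. A call is refused whole if a number of a shift passes 6.25 or a number of a turn 10.7, either way. A call with a gripper value outside its range is refused whole. The fingers move at their own pace and stop on an object; "grip_force" is the grip in N (left out, the last holds). Time passes only in rows, so rows that do not move let the fingers close. It gives the time, the measured TCP pose, the force and the opening at its end, in the units of the state.
- env.read_state(): the state, without advancing time (a new reading comes with each control period).
- vision.capture(name): name is "scene" or "top" or "wrist"; returns a dict with "pixels" (480x640x3 uint8, blue, green, red), "fx", "fy", "cx", "cy" (pixels), "extrinsics" (4x4, takes a point from camera to world coordinates). Camera axes: x right, y down, z forward; pixel columns grow to the right and rows downward; lengths in mm; the calibration is good to about 2 mm. A picture is of the moment at which its call begins. There is no depth.
- workorder.job_done(): hands the job in, once; it reports no verdict.
The state is a dict: "time": time; "joint_positions": joint angles; "dq": joint speeds; "effort": joint torques, N m; "ee_pos": TCP position; "tool_rot": TCP orientation; "ft_force": force on the tool from outside, world axes, zero at the start; "wrist_torque": the same for the moment, N m; "width": opening from 0.0 (shut) to 1.0 (fully open).
Only numpy, scipy, OpenCV 4.12 (cv2) and the standard library are available. Lean on these libraries where they do the work, as an engineer would, in place of code of your own. Each camera call takes 0.05 s, during which the arm holds its last target. There are 200 camera calls.

## Working session

There is one attempt and no reset: what is moved stays moved. The work goes in short steps, Python scripts to look and compute and a tool call to move; the robot and the scene stay as the last step left them, time stands still between calls to the robot, and variables do not carry over. Pictures are saved under pics/ and viewed, about 8 in all and at most 12, crops included, and the job is handed in when it is done.

Besides the shell and the picture viewer there is one more tool, called after ">>>" as name(argument=value, ...), one argument or row to a line, values as JSON. play_rows: Moves the arm, as the interface text tells. Its arguments: {"type":"object","properties":{"increments":{"type":"array"},"grip_force":{"type":"number"}},"required":["increments"]}

```bash
mkdir -p pics
cat > h.py <<'E'
import numpy as np, cv2
from bench import env, vision, workorder
from scipy.spatial.transform import Rotation as R
def cap(n):
    c=vision.capture(n); np.savez(f'{n}.npz',**{k:np.asarray(v) for k,v in c.items()}); return c
def load(n): return dict(np.load(f'{n}.npz'))
def ray(c,u,v):
    T=np.asarray(c['extrinsics']); d=T[:3,:3]@np.array([(u-c['cx'])/c['fx'],(v-c['cy'])/c['fy'],1]); return T[:3,3],d
def atz(c,u,v,z):
    o,d=ray(c,u,v); return o+d*(z-o[2])/d[2]
def proj(c,p):
    T=np.asarray(c['extrinsics']); q=T[:3,:3].T@(np.asarray(p)-T[:3,3]); return np.array([c['fx']*q[0]/q[2]+c['cx'],c['fy']*q[1]/q[2]+c['cy']])
E
python3 - <<'E'
from h import *
for n in ('scene','top'):
    c=cap(n); cv2.imwrite(f'pics/{n}1.png',c['pixels']); print(n,c['fx'],np.round(c['extrinsics'],3).tolist())
s=env.read_state(); print(s['ee_pos'],s['tool_rot'],s['time'])
E
```

```text
scene 556.8940035961753 [[0.845, 0.443, -0.3, 777.512], [0.535, -0.714, 0.453, -349.827], [-0.013, -0.543, -0.84, 920.114], [0.0, 0.0, 0.0, 1.0]]
top 475.9971374638332 [[0.018, -0.996, 0.083, 423.739], [-1.0, -0.016, 0.027, 58.982], [-0.026, -0.083, -0.996, 970.476], [0.0, 0.0, 0.0, 1.0]]
[ 233.23009975 -525.34540279  230.75606136] [ 8.38370457e-01 -5.45100626e-01 -4.01053534e-04 -3.51905336e-04] 0.1
```

View pics/top1.png

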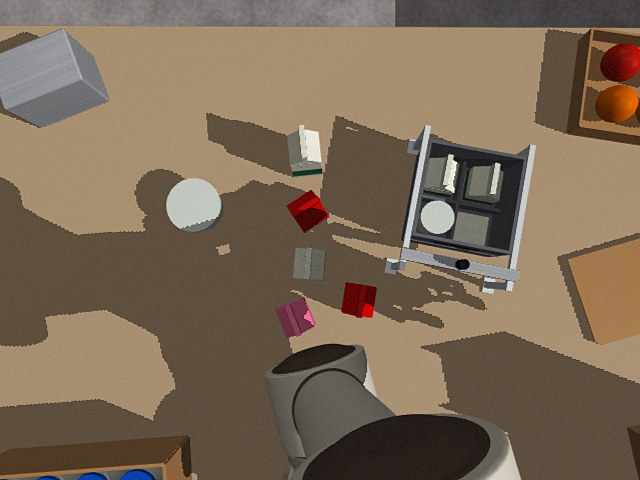

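View pics/scene1.png

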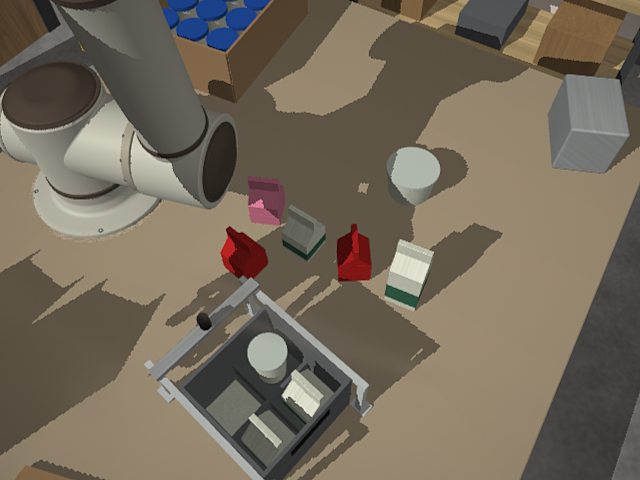

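The top view shows two white cartons: one in shadow at (309,263) and one sunlit at (305,150). The red (308,211), (360,300) and pink (296,317) ones are decoys. The mat is at (472,229) and the knob at (462,264). I'll confirm which carton is short in a crop.

Run:
```python
from h import *
t=load('top');s=load('scene')
z=lambda im,x,y,w,h,k: cv2.resize(im[y:y+h,x:x+w],None,fx=k,fy=k,interpolation=cv2.INTER_CUBIC)
a=z(t['pixels'],280,235,66,50,6); b=z(s['pixels'],270,195,66,75,6)
c=z(t['pixels'],395,120,150,175,3.4)   
H=np.zeros((600,800,3),np.uint8)
a=a[:300,:396]; H[:a.shape[0],:396]=a; b=cv2.resize(b,(264,300)); H[300:600,:264]=b; c=c[:595,:400];c=cv2.resize(c,(400,int(c.shape[0]*400/c.shape[1]))) if 0 else c
H[:c.shape[0],400:400+c.shape[1]]=c
cv2.imwrite('pics/crop1.png',H)
# height check: intersect top/scene rays of fin tops
def tri(p,q):
    o1,d1=ray(t,*p);o2,d2=ray(s,*q);A=np.c_[d1,-d2];k=np.linalg.lstsq(A,o2-o1,rcond=None)[0];return (o1+d1*k[0]+o2+d2*k[1])/2,np.linalg.norm(o1+d1*k[0]-o2-d2*k[1])
print('tall?',tri((304,140),(415,247)));print('short?',tri((310,259),(308,220)))
print('knob',atz(t,462,263,168),atz(s,204,317,168)); print('gap',atz(t,472,229,6),atz(s,232,405,6))
```

```text
tall? (array([654.4506187 , 105.90747923, 162.59330628]), np.float64(0.2858700936932678))
short? (array([453.02621249,  96.23103931,  91.43637329]), np.float64(5.6438470444396085))
knob [ 446.30789763 -162.90190905  168.        ] [ 448.40186741 -166.05062947  168.        ]
gap [ 519.77844229 -228.19324083    6.        ] [ 513.3876441  -223.23010685    6.        ]
```

View pics/crop1.png

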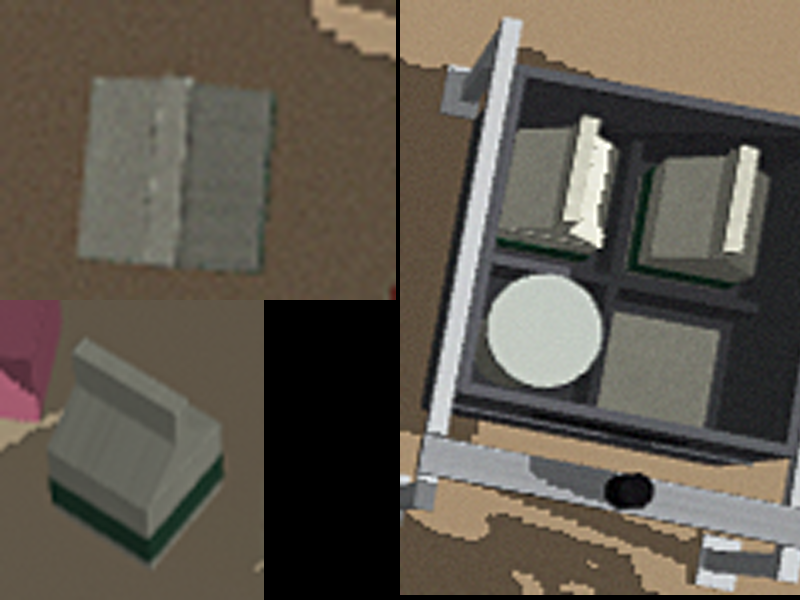

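The carton at (309,263) is about 100 mm high at the fin, so it is the short one. The one at (305,150) is about 160 mm, so it is the tall one. In the crop, the fin runs roughly along image-vertical (world x), and the mat lies in the front-right place.

Run:
```python
from h import *
t=load('top');s=load('scene')
C=lambda u,v:((u-400)/3.4+395,v/3.4+120)
ang=lambda a,b:np.degrees(np.arctan2(b[1]-a[1],b[0]-a[0]))
f=[atz(t,280+u/6,235+v/6,106) for u,v in((176,78),(166,265))]
print('fin',np.round(f,1),ang(f[1],f[0]),np.linalg.norm(f[0]-f[1]))
# scene crop b: scale 4 , offset 270,195 ; fin top ends
g=[atz(s,270+u/4,195+(v-300)/4,106) for u,v in((82,344),(183,405))]
print('fin scene',np.round(g,1),ang(g[0],g[1]),(g[0]+g[1])/2,(f[0]+f[1])/2)
r=[atz(t,*C(*p),128) for p in((450,430),(520,20))]; print('rail',np.round(r,1),ang(*r))
b=[atz(t,*C(*p),138) for p in((425,435),(800,510))]; print('bar',np.round(b,1),ang(*b))
m=[atz(t,*C(*p),6) for p in((612,313),(722,328),(709,430))]; print('mat',np.round(m,1),ang(m[2],m[1]),ang(m[0],m[1]),np.linalg.norm(m[0]-m[1]))
k=atz(t,462,263,168)
mats=[atz(s,*p,6) for p in((237,378),(262,402))];print(np.round(mats,1),ang(*mats))
```

```text
fin [[470.4  95.4 106. ]
 [413.9  97.3 106. ]] -1.9291327058854104 56.53655703160119
fin scene [[417.9  98.9 106. ]
 [473.8  95.2 106. ]] -3.8334998935814313 [445.82468355  97.07521171 106.        ] [442.133109  96.384044 106.      ]
rail [[ 474.9  -82.6  128. ]
 [ 692.9 -119.   128. ]] -9.475693725550387
bar [[ 471.5  -68.2  138. ]
 [ 436.6 -257.9  138. ]] -100.42251710943759
mat [[ 553.8 -199.     6. ]
 [ 545.8 -263.9    6. ]
 [ 484.9 -255.6    6. ]] -7.782206707522912 -97.0357240138791 65.35651910143925
[[ 493.5 -183.3    6. ]
 [ 551.9 -193.4    6. ]] -9.79760665746141
```

>>> play_rows(
  increments=[
    [50,0,0,0,0,0,5.34],
    [50,0,0,0,0,0,5.34],
    [50,0,0,0,0,0,5.34],
    [50,0,0,0,0,0,5.34],
    [50,0,0,0,0,0,5.34],
    [50,-4.5,-1.285,0,0,0,0],
    [50,-4.5,-1.285,0,0,0,0],
    [50,-4.5,-1.285,0,0,0,0],
    [50,-4.5,-1.285,0,0,0,0],
    [50,-4.5,-1.285,0,0,0,0],
    [50,-4.5,-1.285,0,0,0,0],
    [50,-4.5,-1.285,0,0,0,0],
    [50,-4.5,-1.285,0,0,0,0],
    [50,-4.5,-1.285,0,0,0,0],
    [50,-4.5,-1.285,0,0,0,0],
    [50,-4.5,-1.285,0,0,0,0],
    [50,-4.5,-1.285,0,0,0,0],
    [50,-4.5,-1.285,0,0,0,0],
    [50,-4.5,-1.285,0,0,0,0],
  ],
  grip_force=40,
)

```text
time: 2.48
ee_pos: [443.5, 96.7, 231.2]
tool_rot: [-0.69, 0.724, 0.0, -0.0]
ft_force: [-0.1, -2.0, 0.7]
width: 0.504
```

Run:
```python
from h import *
c=cap('wrist'); cv2.imwrite('pics/w1.png',c['pixels']); s=env.read_state(); print(s['ee_pos'],s['tool_rot'],s['time'],s['width'],s['ft_force'])
print(np.round(c['extrinsics'],2).tolist(),c['fx'])
r=R.from_quat(s['tool_rot']).as_matrix();print(np.round(r,3))
for d in((-29,0,0),(29,0,0)): print(proj(c,np.array([444,97,106])+d))
```

```text
[444.40161173 100.55027042 230.95485815] [-6.90426711e-01  7.23401628e-01  7.70337855e-04  6.68461182e-04] 2.525 0.499839291882183 [-2.46565698  1.96575572 -2.00530643]
[[-0.05, -0.95, -0.32, 525.88], [-1.0, 0.05, 0.02, 91.75], [0.0, 0.32, -0.95, 374.49], [0.0, 0.0, 0.0, 1.0]] 334.5394240779334
[[-0.047 -0.999 -0.   ]
 [-0.999  0.047  0.002]
 [-0.002  0.    -1.   ]]
[324.14487159 251.47760698]
[320.73465905 185.31051536]
```

View pics/w1.png

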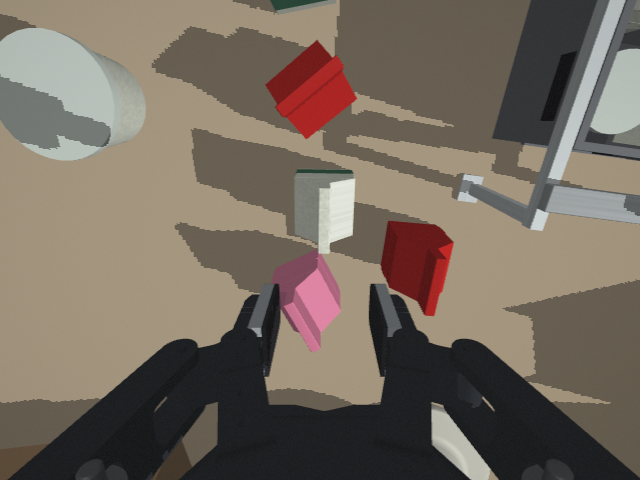

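The wrist view shows the short carton between the fingers, with its fin at about (324,188)–(324,253), which matches the prediction. The reds and the pink are clear of the fingers. I'll descend and grip.

>>> play_rows(
  increments=[
    [40,0,0,3,0,0,0],
    [40,0,0,3,0,0,0],
    [40,0,0,3,0,0,0],
    [40,0,0,2.4,0,0,0],
    [40,0,0,1.2,0,0,0],
    [40,0,0,1.1,0,0,0],
    [40,0,0,1,0,0,0],
    [40,0,0,0,0,0,0],
    [0,0,0,0,0,0,0],
    [0,0,0,0,0,0,0],
    [0,0,0,0,0,0,0],
    [0,0,0,0,0,0,0],
    [0,0,0,0,0,0,0],
    [0,0,0,0,0,0,0],
  ],
  grip_force=40,
)

```text
time: 4.28
ee_pos: [443.5, 95.1, 84.6]
tool_rot: [-0.69, 0.724, -0.0, 0.0]
ft_force: [-1.3, 1.6, 3.8]
width: 0.106
```

Gripped: the opening is about 9 mm, which fits the fin. Next I'll lift and go to a viewpoint beside the crate.

>>> play_rows(
  increments=[
    [0,0,0,-1.5,0,0,0],
    [0,0,0,-3,0,0,0],
    [0,0,0,-3,0,0,0],
    [0,0,0,-3,0,0,0],
    [0,0,0,-3,0,0,0],
    [0,3,-0.6,-3,0,0,0],
    [0,3.5,-0.7,-3,0,0,0],
    [0,3.5,-0.7,-2,0,0,0],
    [0,3.5,-0.7,0,0,0,0],
    [0,3,-0.6,0,0,0,0],
    [0,0.9,-0.2,0,0,0,3.3],
    [0,0,0,0,0,0,3.3],
    [0,0,0,0,0,0,0],
    [0,0,0,0,0,0,0],
  ],
)

```text
time: 6.02
ee_pos: [469.8, -80.3, 299.7]
tool_rot: [-0.648, 0.762, -0.0, 0.0]
ft_force: [0.1, -0.4, -3.1]
width: 0.109
```

Run:
```python
from h import *
c=cap('wrist'); s=env.read_state(); print(s['ee_pos'],s['width'],s['ft_force'])
im=c['pixels'];q=cv2.resize(im[0:400,120:640],(780,600),interpolation=cv2.INTER_CUBIC);cv2.imwrite('pics/w2.png',q)
```

```text
[469.80461792 -80.23273258 299.58813365] 0.1052404050208461 [-0.27751094  0.18238312 -3.1910752 ]
```

View pics/w2.png

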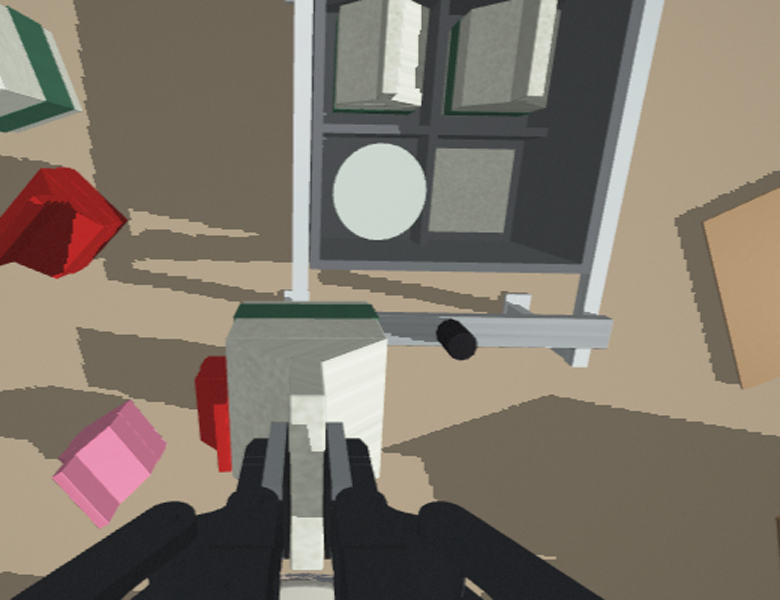

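The wrist view (crop scale 1.5, x offset 120) shows the carton held straight. Mat corners are at (436,148), (516,151), (504,234) and (430,232). The front rim corners are at (311,268) and (586,272), and the knob top is at about (464,348).

Run:
```python
from h import *
c=load('wrist');P=lambda u,v,z:atz(c,u/1.5+120,v/1.5,z)
m=[P(u,v,6)[:2] for u,v in((436,148),(516,151),(504,234),(430,232))];print('mat',np.round(m,1),np.mean(m,0))
ang=lambda a,b:np.degrees(np.arctan2(b[1]-a[1],b[0]-a[0]))
print(ang(m[3],m[0]),ang(m[2],m[1]),ang(m[0],m[1])+90,ang(m[3],m[2])+90)
f=[P(u,v,125)[:2] for u,v in((311,268),(586,272))];print('rim',np.round(f,1),ang(*f)+90,np.linalg.norm(f[0]-f[1]))
k=P(464,348,168)[:2];print('knob',k)
a=np.radians(ang(*f));y=-np.array([np.cos(a),np.sin(a)]);x=np.array([-y[1]*-1,-y[0]]) 
x=np.array([y[1],-y[0]]);fc=np.mean(f,0);mid=fc+89*x
print('x',x,'mid',mid,'gap',mid-43*x-43*y,'knob pred',mid-125*x)
# mat in tool frame
s=env.read_state();r=R.from_quat(s['tool_rot']).as_matrix()
for g in(np.mean(m,0),mid-43*x-43*y): print('to go tool',r.T@np.r_[g-s['ee_pos'][:2],0])
# fin check
print('fin ends px ref', [ (proj(c,s['ee_pos']+r@np.array([0,d,-22]))-[120,0])*1.5 for d in(-29,29)])
```

```text
mat [[ 554.2 -201.9]
 [ 541.4 -265.9]
 [ 476.3 -253.9]
 [ 488.1 -191.6]] [ 515.01638408 -228.31519542]
-8.860463144848838 -10.39199292236053 -11.249088118705174 -10.771920426786409
rim [[ 495.   -88.7]
 [ 464.3 -261.3]] -10.09403727600008 175.3868950497855
knob [ 442.36776526 -169.6955066 ]
x [ 0.98452142 -0.17526427] mid [ 567.28820009 -190.58608539] gap [ 517.41741526 -225.38414311] knob pred [ 444.22302198 -168.6780518 ]
to go tool [ 1.38850163e+02 -6.85065817e+01 -2.98463604e-03]
to go tool [ 1.35570190e+02 -7.04033666e+01 -2.50445266e-03]
fin ends px ref [array([301.83316308, 389.4427655 ]), array([302.2877326 , 566.46917982])]
```

>>> play_rows(
  increments=[
    [0,2.7,-1.4,0,0,0,0],
    [0,3.2,-1.6,0,0,0,0],
    [0,3.2,-1.6,0,0,0,0],
    [0,3.2,-1.6,0,0,0,0],
    [0,1.4,-0.75,0,0,0,0.9],
    [0,0,0,0,0,0,0],
    [0,0,0,2,0,0,0],
    [0,0,0,2.5,0,0,0],
    [0,0,0,2.5,0,0,0],
    [0,0,0,2.5,0,0,0],
    [0,0,0,2,0,0,0],
    [0,0,0,1.5,0,0,0],
    [0,0,0,1,0,0,0],
    [0,0,0,0,0,0,0],
  ],
)

```text
time: 7.82
ee_pos: [516.1, -226.6, 159.1]
tool_rot: [-0.641, 0.767, 0.0, -0.0]
ft_force: [-0.7, -0.2, -2.9]
width: 0.106
```

Run:
```python
from h import *
c=cap('wrist');t=cap('top'); s=env.read_state(); print(s['ee_pos'],s['width'],s['ft_force'])
z=t['pixels'][110:300,390:550]
q=np.hstack([cv2.resize(c['pixels'][0:400,120:520],(450,450),interpolation=cv2.INTER_CUBIC),cv2.resize(z,(350,450),interpolation=cv2.INTER_CUBIC)]);cv2.imwrite('pics/w3.png',q)
```

```text
[ 516.4452016  -226.91532612  159.96805481] 0.1085120437982599 [-0.56533201  0.1491562  -2.47616354]
```

View pics/w3.png

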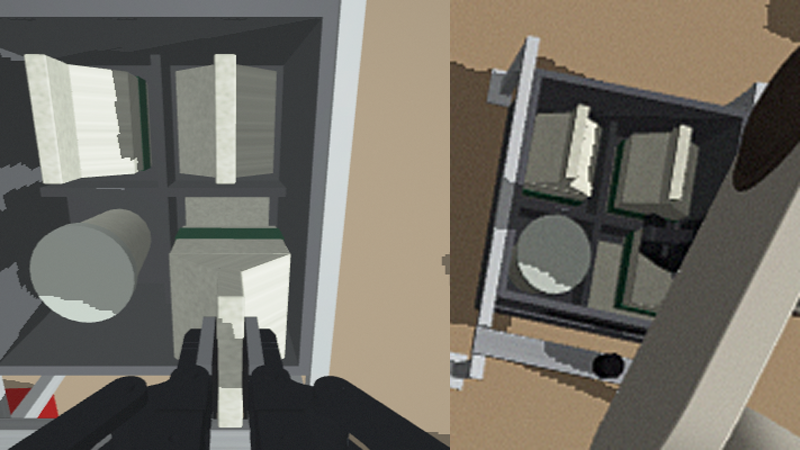

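The carton is centred over the mat (carton edges about 175–284, mat 185–272), with clearance to the cross and the walls. I'll lower it.

>>> play_rows(
  increments=[
    [0,0,0,1.2,0,0,0],
    [0,0,0,1.5,0,0,0],
    [0,0,0,1.5,0,0,0],
    [0,0,0,1.2,0,0,0],
    [0,0,0,0.8,0,0,0],
    [0,0,0,0.3,0,0,0],
    [0,0,0,0,0,0,0],
    [0,0,0,0,0,0,0],
  ],
)

```text
time: 8.93
ee_pos: [516.4, -227.0, 94.7]
tool_rot: [-0.641, 0.768, -0.0, 0.0]
ft_force: [0.1, -0.2, -3.0]
width: 0.105
```

>>> play_rows(
  increments=[
    [0,0,0,0.15,0,0,0],
    [0,0,0,0.1,0,0,0],
    [0,0,0,0.07,0,0,0],
    [0,0,0,0,0,0,0],
    [0,0,0,0,0,0,0],
  ],
)

```text
time: 9.55
ee_pos: [516.2, -226.9, 91.1]
tool_rot: [-0.641, 0.767, 0.0, 0.0]
ft_force: [-0.2, 0.4, -3.3]
width: 0.104
```

>>> play_rows(
  increments=[
    [0,0,0,0.05,0,0,0],
    [0,0,0,0.05,0,0,0],
    [0,0,0,0,0,0,0],
    [0,0,0,0,0,0,0],
  ],
)

```text
time: 10.05
ee_pos: [516.3, -226.9, 90.6]
tool_rot: [-0.641, 0.767, -0.0, 0.0]
ft_force: [-1.8, 2.1, 4.7]
width: 0.104
```

Contact: Fz went from -3 to +4.7. I'll release and rise.

>>> play_rows(
  increments=[
    [20,0,0,0,0,0,0],
    [30,0,0,0,0,0,0],
    [30,0,0,0,0,0,0],
    [30,0,0,0,0,0,0],
    [30,0,0,-1,0,0,0],
    [30,0,0,-2.5,0,0,0],
    [30,0,0,-4,0,0,0],
    [30,0,0,-4,0,0,0],
    [30,0,0,-4,0,0,0],
    [30,0,0,0,0,0,0],
  ],
)

```text
time: 11.3
ee_pos: [517.0, -227.3, 249.0]
tool_rot: [-0.641, 0.767, -0.003, 0.001]
ft_force: [-0.0, -0.1, -0.6]
width: 0.302
```

Run:
```python
from h import *
c=cap('wrist'); s=env.read_state(); print(s['ee_pos'],s['tool_rot'],s['width'],s['ft_force'],s['joint_positions'])
cv2.imwrite('pics/w4.png',c['pixels'])
r=R.from_quat(s['tool_rot']).as_matrix()
k=np.array([443.7,-168.5])
print('tool',r.T@np.r_[k-s['ee_pos'][:2],0]); print(proj(c,[*k,168]),proj(c,[*k,138]))
```

```text
[ 516.52956505 -227.07678371  246.83907256] [-6.41038378e-01  7.67507591e-01 -1.28765576e-03  4.87088570e-04] 0.29569168059693135 [-0.61459715  1.05729394 -0.52464811] [-5.50784222e-01  1.21461715e-01  1.43901566e+00  1.03171759e-04
  1.57836380e+00  1.19910693e+00]
tool [-44.66604734  82.09911627  -0.25388708]
[265.8777942  336.97186233] [271.44278652 315.78761172]
```

View pics/w4.png

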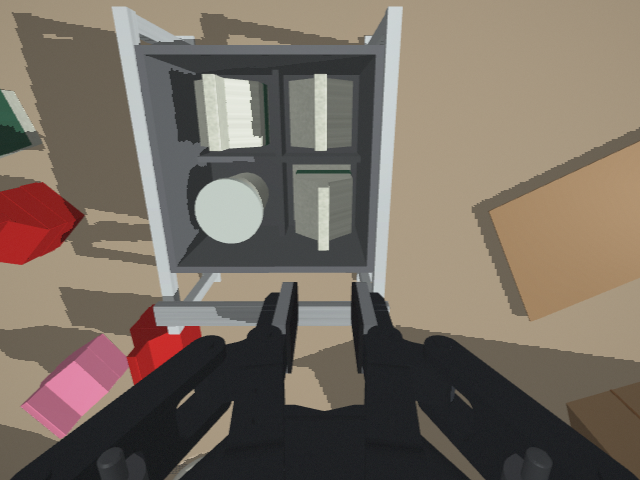

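The short carton stands upright in its place, with its fin along x at (322,218), below the rim. Next is the knob: I'll move over it and check.

>>> play_rows(
  increments=[
    [55,-1.2,2.2,0,0,0,0],
    [55,-1.5,2.8,0,0,0,0],
    [55,-1.3,2.3,0,0,0,0],
    [55,-0.47,0.9,0,0,0,0],
    [55,0,0,2,0,0,0],
    [55,0,0,2.5,0,0,0],
    [55,0,0,1.2,0,0,0],
    [55,0,0,0,0,0,0],
  ],
  grip_force=25,
)

```text
time: 12.35
ee_pos: [443.3, -168.3, 187.5]
tool_rot: [-0.641, 0.768, 0.001, -0.0]
ft_force: [0.3, -0.2, -0.4]
width: 0.549
```

Run:
```python
from h import *
c=cap('wrist'); s=env.read_state(); print(s['ee_pos'],s['width'],s['ft_force'])
cv2.imwrite('pics/w5.png',cv2.resize(c['pixels'][150:450,120:520],(800,600),interpolation=cv2.INTER_CUBIC))
r=R.from_quat(s['tool_rot']).as_matrix()
e=s['ee_pos'].copy(); e[2]=168; print('tcp axis at z168',(proj(c,e)-[120,150])*2); e[2]=138; print((proj(c,e)-[120,150])*2)
```

```text
[ 443.6323114  -168.45294023  188.34842993] 0.5504307354519979 [ 0.62416957 -0.24529263  0.26239996]
tcp axis at z168 [404.39489649 254.6326958 ]
[404.95625412 210.74974586]
```

View pics/w5.png

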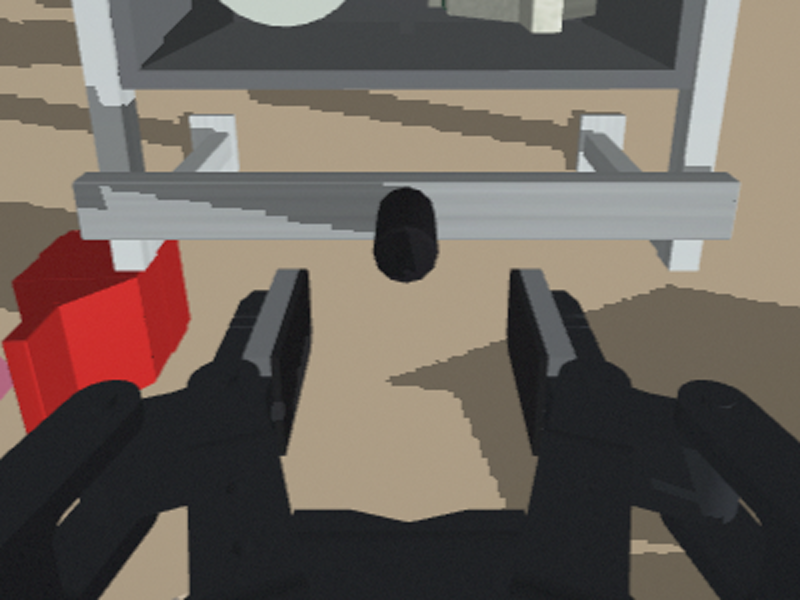

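The knob top is at (406,255) against a predicted (404,255), and the bar is level in the picture, so it's aligned. I'll descend and grip.

>>> play_rows(
  increments=[
    [55,0,0,1.2,0,0,0],
    [55,0,0,1.5,0,0,0],
    [55,0,0,1.2,0,0,0],
    [55,0,0,0.5,0,0,0],
    [55,0,0,0,0,0,0],
    [0,0,0,0,0,0,0],
    [0,0,0,0,0,0,0],
    [0,0,0,0,0,0,0],
    [0,0,0,0,0,0,0],
    [0,0,0,0,0,0,0],
    [0,0,0,0,0,0,0],
  ],
  grip_force=25,
)

```text
time: 13.78
ee_pos: [443.8, -167.5, 144.7]
tool_rot: [-0.641, 0.767, 0.0, 0.001]
ft_force: [0.4, 9.6, 3.7]
width: 0.195
```

>>> play_rows(
  increments=[
    [0,0,-0.5,0,0,0,0],
    [0,0,-1,0,0,0,0],
    [0,0,-1.5,0,0,0,0],
    [0,0,-1.5,0,0,0,0],
    [0,0,-1.5,0,0,0,0],
    [0,0,-1.5,0,0,0,0],
    [0,0,-1.5,0,0,0,0],
    [0,0,-1,0,0,0,0],
  ],
)

```text
time: 14.78
ee_pos: [542.7, -185.3, 144.6]
tool_rot: [-0.641, 0.767, 0.0, 0.001]
ft_force: [-0.3, 8.5, 5.2]
width: 0.199
```

>>> play_rows(
  increments=[
    [0,0,-1,0,0,0,0],
    [0,0,-1.5,0,0,0,0],
    [0,0,-1.5,0,0,0,0],
    [0,0,-1.5,0,0,0,0],
    [0,0,-1.5,0,0,0,0],
    [0,0,-1.5,0,0,0,0],
    [0,0,-1.5,0,0,0,0],
    [0,0,-1,0,0,0,0],
    [0,0,-0.4,0,0,0,0],
    [0,0,-0.2,0,0,0,0],
    [0,0,0,0,0,0,0],
  ],
)

```text
time: 16.15
ee_pos: [656.7, -205.9, 144.7]
tool_rot: [-0.641, 0.767, 0.0, 0.001]
ft_force: [3.0, 6.0, 3.5]
width: 0.199
```

>>> play_rows(
  increments=[
    [0,0,-0.15,0,0,0,0],
    [0,0,-0.15,0,0,0,0],
    [0,0,-0.1,0,0,0,0],
    [0,0,-0.1,0,0,0,0],
    [0,0,0,0,0,0,0],
  ],
)

```text
time: 16.77
ee_pos: [660.4, -206.6, 144.6]
tool_rot: [-0.641, 0.767, 0.001, -0.0]
ft_force: [-8.9, 9.1, 7.8]
width: 0.202
```

>>> play_rows(
  increments=[
    [0,0,-0.1,0,0,0,0],
    [0,0,-0.1,0,0,0,0],
    [0,0,0,0,0,0,0],
  ],
)

```text
time: 17.15
ee_pos: [661.1, -206.7, 144.5]
tool_rot: [-0.641, 0.767, 0.002, -0.001]
ft_force: [-21.8, 11.4, 10.9]
width: 0.2
```

Firmly at the stop, as Fx has risen to -22 N. I'll back off the preload, let go and rise.

>>> play_rows(
  increments=[
    [0,0,0.2,0,0,0,0],
    [0,0,0,0,0,0,0],
    [40,0,0,0,0,0,0],
    [50,0,0,0,0,0,0],
    [50,0,0,0,0,0,0],
    [50,0,0,0,0,0,0],
    [50,0,0,-1,0,0,0],
    [50,0,0,-2.5,0,0,0],
    [50,0,0,-4,0,0,0],
    [50,0,0,-4,0,0,0],
    [50,0,0,-1,0,0,0],
    [50,0,2,0,0,0,0],
    [50,0,4,0,0,0,0],
    [50,0,4,0,0,0,0],
    [50,0,2,0,0,0,0],
    [50,0,0,0,0,0,0],
  ],
)

```text
time: 19.15
ee_pos: [542.1, -186.1, 269.8]
tool_rot: [-0.641, 0.768, -0.0, 0.0]
ft_force: [0.3, 0.1, -0.1]
width: 0.498
```

Run:
```python
from h import *
c=cap('wrist');t=cap('scene'); s=env.read_state(); print(s['ee_pos'],s['width'],s['ft_force'],s['time'])
q=np.hstack([cv2.resize(c['pixels'],(400,300)),cv2.resize(t['pixels'],(400,300),interpolation=cv2.INTER_AREA)]);cv2.imwrite('pics/w6.png',q)
```

```text
[ 543.23134785 -186.38441489  269.17924789] 0.49477972310422624 [ 0.59418294 -0.05649966  0.31444171] 19.25
```

View pics/w6.png

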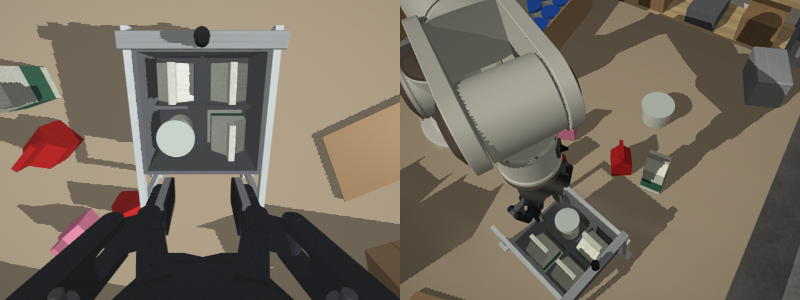

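The wrist view shows the bar across the far end, with its knob at (202,37). The carton is upright in its place at (230,140), and the tall carton stands where it was.

```bash
python3 -c "
from bench import workorder; print(workorder.job_done())"
```

```text
the job is handed in; nothing more can be done
None
```

The short carton stands upright in the empty place, and I swept the check bar over the whole crate to its far stop. I let go of the knob before handing in at about 19 s.

- **Placing the carton:** I gripped it by the fin and lowered it onto the mat with its fin along the sweep direction. I released it only after contact showed, when the vertical force went from about -3 N to +5 N.
- **Sweeping the bar:** It ran about 220 mm without snagging, and the force at the stop rose to about 22 N. I eased back about 2 mm to take off the pressure before letting go. I did not measure the bar's position again to the millimetre, but the final picture shows it at the far end.
- **Last checks:** The final pictures show the carton upright below the rim, the tall carton where it stood, and the gripper clear of everything. The wrist force was near zero.
- **Disagreements:** The first top and scene estimates of the gap differed by up to about 7 mm. A closer wrist view resolved this: two estimates from it agreed within about 4 mm, and I used their average. No check failed.

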